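# Check-weigh a carton and file it in the holder with a changed grip

## Task

Take the middle, tallest carton out of the row of three on the worktop, which leaves only its narrow ends free to grip, stand it upright on the balance pan and let go of it so that it can be weighed. Then take it again by its two wide faces and stand it squarely in the metal holder, flat on the holder's floor between the two tall side walls, wide faces to the open front and back. Set it down gently each time without dropping it, and leave the other two cartons of the row standing where they are.

Things in the scene. Friction and masses are not known exactly. Their poses are not given: they have to be found in the camera images.
- carton_mid (a point): centre (half-way up) of the carton to be moved: a white printed box 48 mm (its x) by 58 mm (its y) and 87 mm high (z up), about 0.12 kg. Its wide faces (58 mm wide) look along +-x, its narrow ends (48 mm wide) along +-y. It stands upright in the middle of a row of three; the row runs along its x axis, so its wide faces are blocked by the neighbours 5 to 8 mm away and only the narrow ends are free
- carton_low_a_mid (a point): centre (half-way up) of one neighbour in the row: a similar carton 48 x 58 mm, but only 75 mm high, standing upright beside the +-x face of the middle carton with the same axes; must not be displaced
- carton_low_b_mid (a point): centre (half-way up) of the other neighbour in the row, again 48 x 58 x 75 mm high; must not be displaced
- pan (a point): centre of the top of the balance's flat weighing pan, 46 mm above the worktop; pan 124 mm (x) by 130 mm (y). The balance is a low white instrument 230 x 180 mm which does not move; its body stretches 145 mm from the pan centre along -x (with the display), 85 mm along +x and 90 mm either side along y, and lies below the pan
- holder_floor (a point): centre of the floor of the light bare-metal carton holder (fixed), at the floor's upper side, 4 mm above the worktop. Two upright side walls, 4 mm thick, 66 mm long in x and 80 mm high above the floor, stand at +-y and leave 78 mm between them. Front (-x) and back (+x) are open but for lips 6 mm high across the floor at +-x, with 72 mm between them. The carton goes with its x axis along the holder's x axis (either way round), between walls and between lips
There are look-alikes about, which are no part of the job. What is shaped like the part that bears holder_floor but yellow is not meant. Leave any red look-alike of the part that bears carton_mid alone.

How it is judged:
On the way:
1. the carton stands upright on the balance pan, let go and at rest (x of carton_mid in the frame of pan between -0.055 and 0.055 m and y of carton_mid in the frame of pan between -0.058 and 0.058 m and z of carton_mid in the frame of pan between 0.038 and 0.049 m and angle between carton_mid's own z axis and vertical below 0.1 rad and contact force between the fingers and carton below 0.1 N and linear speed of carton below 0.03 m/s), for 0.3 s.
At the end, for the whole second after the job is handed in: The carton stands upright (6 degrees) on the holder floor, centre within 16 mm front to back and 14 mm sideways of the holder's, wide faces to the open front and back within 15 degrees, at rest; the other two cartons of the row are within 25 mm of where they stood (x of carton_mid in the frame of holder_floor between -0.016 and 0.016 m and y of carton_mid in the frame of holder_floor between -0.014 and 0.014 m and z of carton_mid in the frame of holder_floor between 0.039 and 0.048 m and angle between carton_mid's own z axis and vertical below 0.1 rad and angle between the x axis of carton_mid and the x axis of holder_floor, either way round below 0.26 rad and linear speed of carton below 0.02 m/s and distance of each of carton_low_a_mid, carton_low_b_mid from where it was at the start of the episode below 0.025 m); the robot touches nothing.
It fails at once if the carton is dropped (moves faster than 0.6 m/s, a fall of about 18 mm, while not held) (linear speed of carton above 0.6 m/s and contact force between the fingers and carton below 0.05 N).
It fails at once if a neighbouring carton of the row is shoved by more than 25 mm or tipped over (distance of any of carton_low_a_mid, carton_low_b_mid from where it was at the start of the episode above 0.025 m or angle between any of carton_low_a_mid, carton_low_b_mid's own z axis and vertical above 0.4 rad).
It also fails if it takes over 72 s, if anything falls off the work surface, if the arm or the gripper's body presses on something with over 40 N, if the wrist force passes 120 N, or if a joint passes its speed limit or range.

## Robot

A 6-joint arm with a two-finger parallel gripper is mounted at the origin on a cart in front of the work surface, level with it; the furniture and walls round the work are solid. World frame = base frame: x ahead of the robot, y to its left, z up, the work surface at z = 0. Lengths are in m, angles in rad, forces in N, time in s.
With the tool pointing down it reaches from about 0.325 to 1 m from the base axis. Payload 5.1 kg.
Tool frame: the origin (TCP) lies at the very end of the fingers, on their centre line; the grasp point (between the pads) lies 19 mm behind it; z points along the fingers, y is the line along which they close (so a half turn about z gives the same grasp; the last joint's range is limited). The gripper opens to 85 mm and grips with 20 to 120 N. Pads are 22 mm wide; open, the fingers measure 114 mm over their backs; the gripper's body (76 mm by 85 mm) begins 54 mm behind the grasp point. The pads swing forward as they close: fully open they stand 13 mm farther back than shut.
Start: joints at [-1.308, 0.124, 1.65, -0, 1.367, -0.083], TCP at [0.22, -0.612, 0.231] pointing down, gripper open.
Joint ranges: [-2.61, 2.61], [-1.02, 2.33], [0.03, 2.71], [-1.35, 4.49], [0.32, 2.68], [-2.91, 2.91]. Speed limits (rad/s): [2.57, 2.57, 3.14, 3.14, 3.14, 3.14].

## Interface

Orientations are given as a rotation vector (axis times angle).
In Python, from cell import sensors, vision, manip gives the robot as it stands.
- The arm moves only by the shell command python3 -m jog 'ROWS' [OPENING]. ROWS is JSON, a list of rows, each a list of 2 entries, a list of its own where there are three numbers: the shift along the tool's x, y, z as a fraction of full scale, then the turn, a rotation vector about the tool's x, y, z as a fraction of full scale. A call has 1 to 12 rows; each row is the pose to reach, as a shift and turn from the pose commanded when the call began, along the tool's axes at that moment; what a row does not reach only later rows make up. Full scale, the value 1, is 0.25 m for a shift and 45 degrees for a turn. A row lasts 1/12 s, in which the tool goes at most 41.7 mm and 7.16 degrees, less where a joint would pass 70% of its speed; a pose out of reach is approached as far as the arm can. A call with a number of a shift or a turn outside -1 to 1 is refused whole. A call with a gripper value outside its range is refused whole. OPENING is the opening, from 0 (shut) to 1 (fully open), set as the call begins (- or left out, the last holds). The fingers move at their own pace and stop on an object; the grip force is fixed at half the most. Time passes only in rows, so rows that repeat a pose let the fingers close. It gives the time, the measured TCP pose, the force, the opening and the grip force at its end, in the units of the state.
- sensors.get_state(): the state, without advancing time (a new reading comes with each control period).
- vision.snapshot(name): name is "scene" or "top" or "wrist"; returns the picture (420x560x3 uint8, blue, green, red); there is no depth.
- vision.calibration(name): a dict with "vertical_fov" (degrees; the focal length in pixels is half the picture's height over the tangent of half this angle, whatever the lens; pixels are square), "cx", "cy" (the principal point, pixels), "pose" (4x4, takes a point from camera to world coordinates). Camera axes: x right, y down, z forward; pixel columns grow to the right and rows downward; lengths in m; the calibration is good to about 2 mm. A picture is of the moment at which its call begins: read the wrist's pose just before it. calibration takes no time and is no camera call; for the wrist camera it gives the pose at the moment of the call.
- manip.finish_job(): hands the job in; it is judged then, once.
The state is a dict: "t": time; "qpos": joint angles; "qd": joint speeds; "tau": joint torques, N m; "position": TCP position; "tool_rot": TCP orientation; "force": force on the tool from outside, world axes, zero at the start; "ft_torque": the same for the moment, N m; "grip_width": opening from 0.0 (shut) to 1.0 (fully open); "grip_force": force on a finger pad.
Only numpy, scipy, OpenCV 4.12 (cv2) and the standard library are available. Lean on these libraries where they do the work, as an engineer would, in place of code of your own. Each camera call takes 0.05 s, during which the arm holds its last target. There are 200 camera calls.

## Working session

There is one attempt and no reset: what is moved stays moved. The work goes in short steps, Python scripts to look and compute and a shell command to move; the robot and the scene stay as the last step left them, time stands still between calls to the robot, and variables do not carry over. Pictures are saved under pics/ and viewed, at most 11 in all, crops included, and the job is handed in when it is done.

```bash
mkdir -p pics; ls; python3 - <<'E'
from cell import sensors,vision
import cv2,numpy as np
s=sensors.get_state();print(s['t'],s['position'],s['tool_rot'])
for n in('scene','top'):
    c=vision.calibration(n);print(n,c['vertical_fov'],c['cx'],c['cy'],np.round(c['pose'],3).tolist())
    im=vision.snapshot(n);cv2.imwrite(f'pics/{n}0.png',im)
E
```

```text
pics
0.0 [ 0.22015387 -0.61093577  0.23002929] [-3.09266542e+00 -5.40175450e-01  2.79397798e-04]
scene 43.97742247353464 286.0734663483672 217.323489186316 [[0.51, -0.322, 0.797, -0.419], [-0.86, -0.206, 0.467, -0.549], [0.014, -0.924, -0.382, 0.525], [0.0, 0.0, 0.0, 1.0]]
top 43.21131573229521 273.07326580958147 209.64519909585383 [[-0.027, -0.981, 0.194, 0.3], [-1.0, 0.028, 0.0, 0.009], [-0.006, -0.194, -0.981, 1.406], [0.0, 0.0, 0.0, 1.0]]
```

View pics/scene0.png

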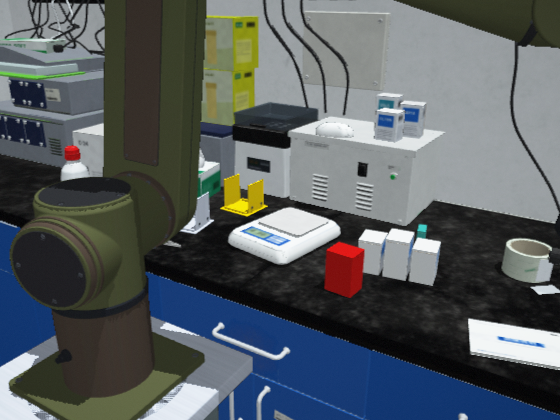

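View pics/top0.png

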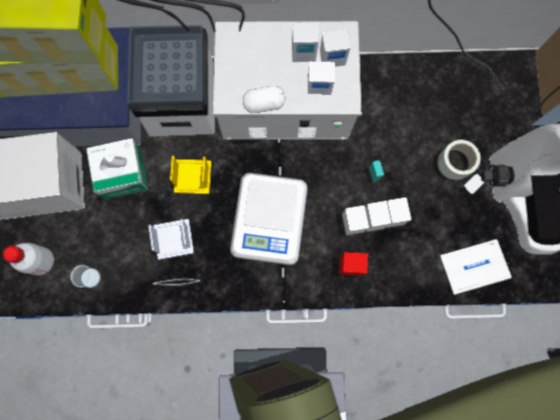

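Top view: the row of white cartons is at about (356,219), (378,214) and (399,210). The middle one looks tallest and is the target. The red look-alike at (354,263) is excluded. The balance pan is at about (270,203). The bare-metal holder is at (171,239), and the yellow one at (190,175) is not meant. I'll enlarge these to confirm and measure.

```bash
python3 - <<'E'
import cv2,numpy as np
im=cv2.imread('pics/top0.png')
def crop(u,v,w,h,k):
    c=cv2.resize(im[v:v+h,u:u+w],None,fx=k,fy=k,interpolation=cv2.INTER_CUBIC)
    for i in range(0,w,10):
        cv2.line(c,(i*k,0),(i*k,6),(0,255,255),1);cv2.putText(c,str(u+i),(i*k,16),0,.32,(0,255,255),1)
    for j in range(0,h,10):
        cv2.line(c,(0,j*k),(6,j*k),(0,255,255),1);cv2.putText(c,str(v+j),(8,j*k+4),0,.32,(0,255,255),1)
    return c
o=np.zeros((600,800,3),np.uint8)
for (x,y,a) in((0,0,(335,190,80,45,5)),(0,230,(225,165,90,105,3)),(410,0,(142,210,60,55,6))):
    c=crop(*a);o[y:y+c.shape[0],x:x+c.shape[1]]=c[:600-y,:800-x]
im=cv2.imread('pics/scene0.png')
c=crop(345,215,100,75,4);o[335:335+265,400:800]=c[:265]
cv2.imwrite('pics/crop1.png',o)
E
```

```text
(no output)
```

View pics/crop1.png

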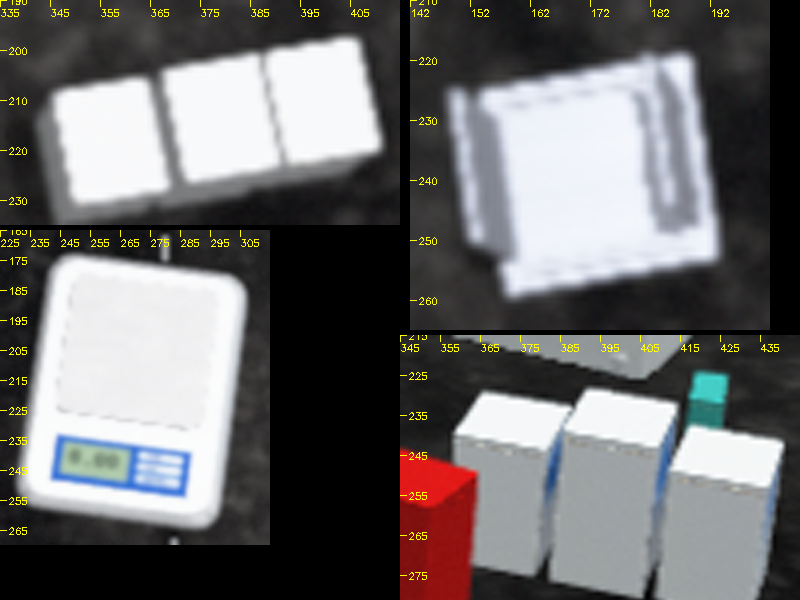

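```bash
cat > h.py <<'E'
import numpy as np,cv2
from cell import sensors,vision
from scipy.spatial.transform import Rotation as R
def unproj(c,uv,z):
    f=210/np.tan(np.radians(c['vertical_fov']/2));P=np.array(c['pose'])
    d=np.c_[(np.array(uv,float)-[c['cx'],c['cy']])/f,np.ones(len(uv))]@P[:3,:3].T
    return P[:3,3]+d*((z-P[2,3])/d[:,2])[:,None]
def delta(xyz,yaw):
    """jog numbers for tool pointing down with tool y at world angle yaw (mod pi), from current pose"""
    s=sensors.get_state();R0=R.from_rotvec(s['tool_rot']);p=np.array(s['position'])
    sh=R0.inv().apply(np.array(xyz)-p)/.25
    best=None
    for k in(0,1):
        a=yaw+k*np.pi;y=np.array([np.cos(a),np.sin(a),0]);z=np.array([0,0,-1.]);x=np.cross(y,z)
        t=(R0.inv()*R.from_matrix(np.c_[x,y,z])).as_rotvec()
        if best is None or np.linalg.norm(t)<np.linalg.norm(best):best=t
    print('pos',p.round(4),'shift',sh.round(3),'turn',(best/np.radians(45)).round(3),'q',np.round(s['qpos'],2))
E
python3 - <<'E'
from h import *
c=vision.calibration('top')
def px(l,x0,y0,u,v,k):return [((x-x0+.5)/k-.5+u,(y-y0+.5)/k-.5+v) for x,y in l]
def show(n,l,z):
    p=unproj(c,l,z)[:,:2];m=p.mean(0);e=(p[1]-p[0]+p[2]-p[3])/2;g=(p[0]-p[3]+p[1]-p[2])/2
    print(n,m.round(4),'lens',np.linalg.norm(e).round(4),np.linalg.norm(g).round(4),'dir right',np.degrees(np.arctan2(e[1],e[0])).round(1),'dir up',np.degrees(np.arctan2(g[1],g[0])).round(1))
r=(0,0,335,190,5)
show('L',px([(52,92),(151,77),(170,190),(73,207)],*r),.075)
show('M',px([(162,72),(262,53),(282,163),(183,184)],*r),.087)
show('R',px([(264,50),(358,37),(381,147),(285,165)],*r),.075)
show('pan',px([(73,275),(218,290),(203,430),(55,412)],0,230,225,165,3),.046)
show('hold',px([(487,95),(692,55),(718,258),(510,297)],410,0,142,210,6),.008)
show('wallsL',px([(455,90),(455,90),(475,245),(475,245)],410,0,142,210,6),.084)
delta([.3,-.2,.2],0)
E
```

```text
L [ 0.5357 -0.2037] lens 0.0508 0.0597 dir right -82.2 dir up 6.5
M [ 0.5441 -0.2585] lens 0.0517 0.0578 dir right -80.1 dir up 6.6
R [ 0.5544 -0.3124] lens 0.0495 0.0592 dir right -82.2 dir up 6.7
pan [0.5813 0.0159] lens 0.1288 0.1243 dir right -98.2 dir up -8.2
hold [0.5046 0.2762] lens 0.0927 0.0917 dir right -80.6 dir up 7.3
wallsL [0.4986 0.3192] lens 0.0 0.0666 dir right 0.0 dir up 8.3
pos [ 0.2202 -0.611   0.2302] shift [ 0.858 -1.438  0.124] turn [-0.002 -0.002 -1.56 ] q [-1.31  0.12  1.65  0.    1.37 -0.08]
```

The middle carton in the crop is the tallest, with no red on it, and the bare-metal holder is the light one at (171,239). I'll move to hover above the row.

```bash
python3 -c "
from h import *
delta([.38,-.43,.235],np.radians(-30))
delta([.544,-.2585,.24],np.radians(8))"
```

```text
pos [ 0.2202 -0.611   0.2302] shift [ 0.847 -0.464 -0.018] turn [-0.002 -0.001 -0.893] q [-1.31  0.12  1.65  0.    1.37 -0.08]
pos [ 0.2202 -0.611   0.2302] shift [ 1.697 -0.887 -0.037] turn [-0.002 -0.002 -1.737] q [-1.31  0.12  1.65  0.    1.37 -0.08]
```

```bash
python3 -m jog '[[[0.1,-0.05,0],[0,0,-0.1]],[[0.22,-0.12,0],[0,0,-0.22]],[[0.35,-0.19,0],[0,0,-0.36]],[[0.49,-0.27,0],[0,0,-0.5]],[[0.63,-0.35,-0.01],[0,0,-0.65]],[[0.75,-0.41,-0.02],[0,0,-0.79]],[[0.82,-0.45,-0.02],[0,0,-0.87]],[[0.85,-0.465,-0.02],[0,0,-0.893]],[[0.85,-0.465,-0.02],[0,0,-0.893]]]' 1
python3 -c "
from h import *
delta([.544,-.2585,.24],np.radians(8))"
```

```text
t: 0.85
position: [0.3817, -0.4288, 0.236]
tool_rot: [-2.719, -1.573, 0.0]
force: [0.4, 0.7, 0.3]
grip_width: 1.0
grip_force: 0.0
pos [ 0.3817 -0.4288  0.236 ] shift [ 0.914  0.223 -0.016] turn [-0.001 -0.001 -0.842] q [-0.94 -0.05  1.82  0.    1.37 -0.42]
```

```bash
python3 -m jog '[[[0.1,0.02,0],[0,0,-0.1]],[[0.22,0.05,0],[0,0,-0.22]],[[0.35,0.08,0],[0,0,-0.36]],[[0.49,0.12,0],[0,0,-0.5]],[[0.63,0.15,-0.01],[0,0,-0.62]],[[0.77,0.19,-0.02],[0,0,-0.74]],[[0.87,0.21,-0.02],[0,0,-0.82]],[[0.914,0.223,-0.02],[0,0,-0.842]],[[0.914,0.223,-0.02],[0,0,-0.842]],[[0.914,0.223,-0.02],[0,0,-0.842]]]'
python3 -c "
from h import *
delta([.544,-.2585,.24],np.radians(8))
c=vision.calibration('wrist');print(np.round(c['pose'],3).tolist())
im=vision.snapshot('wrist');cv2.imwrite('pics/w1.png',im)"
```

```text
t: 1.68
position: [0.5427, -0.2613, 0.2408]
tool_rot: [-2.065, -2.366, 0.002]
force: [-0.5, 0.4, -0.2]
grip_width: 1.0
grip_force: 0.0
pos [ 0.5427 -0.2613  0.2408] shift [0.01  0.007 0.003] turn [-0.002  0.    -0.005] q [-0.54  0.01  1.75 -0.    1.38 -0.67]
[[0.991, 0.129, 0.039, 0.532], [0.134, -0.945, -0.297, -0.186], [-0.001, 0.3, -0.954, 0.383], [0.0, 0.0, 0.0, 1.0]]
```

View pics/w1.png

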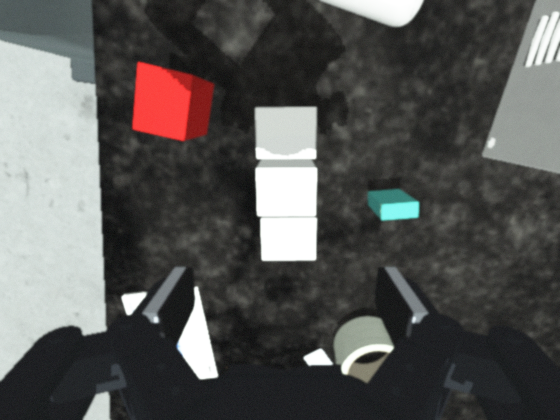

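The wrist view shows the row at columns 256–318, nearly vertical. The middle carton's top spans rows ~167–216.

```bash
python3 -c "
from h import *
c=vision.calibration('wrist')
for l,z in(([(256,167),(318,167),(317,216),(257,216)],.087),([(255,107),(317,107),(317,150),(256,150)],.075),([(260,218),(316,218),(317,260),(262,260)],.075)):
  p=unproj(c,l,z)[:,:2];print(p.round(4).tolist(),p.mean(0).round(4))
im=cv2.imread('pics/w1.png')[90:270,240:335];cv2.imwrite('pics/w1c.png',cv2.resize(im,None,fx=3.3,fy=3.3,interpolation=2))
"
```

```text
[[0.5111, -0.2386], [0.5697, -0.2306], [0.5768, -0.2794], [0.5173, -0.2874]] [ 0.5437 -0.259 ]
[[0.5033, -0.1846], [0.5609, -0.1768], [0.5675, -0.2161], [0.5085, -0.2241]] [ 0.535  -0.2004]
[[0.52, -0.2933], [0.578, -0.2855], [0.587, -0.3331], [0.5275, -0.3411]] [ 0.5531 -0.3132]
```

View pics/w1c.png

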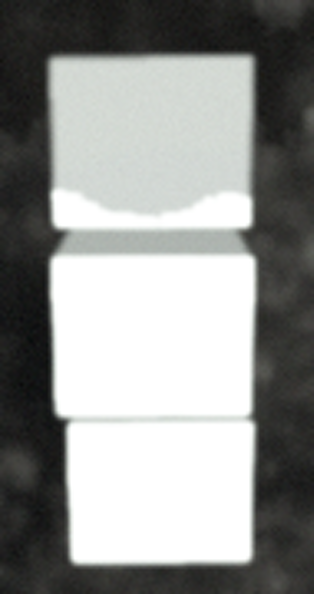

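Both cameras agree: the carton is at (0.544, −0.259) with yaw ≈ 8°. I'll descend now.

```bash
python3 -m jog '[[[0.007,0.01,0.08],[0,0,-0.005]],[[0.007,0.01,0.18],[0,0,-0.005]],[[0.007,0.01,0.3],[0,0,-0.005]],[[0.007,0.01,0.42],[0,0,-0.005]],[[0.007,0.01,0.54],[0,0,-0.005]],[[0.007,0.01,0.64],[0,0,-0.005]],[[0.007,0.01,0.72],[0,0,-0.005]],[[0.007,0.01,0.78],[0,0,-0.005]],[[0.007,0.01,0.82],[0,0,-0.005]],[[0.007,0.01,0.82],[0,0,-0.005]]]'
python3 -c "
from h import *
delta([.544,-.2588,.035],np.radians(8))"
```

```text
t: 2.57
position: [0.543, -0.2585, 0.0336]
tool_rot: [-2.059, -2.367, 0.002]
force: [-1.5, -0.3, 0.7]
grip_width: 0.999
grip_force: 0.0
pos [ 0.543  -0.2585  0.0336] shift [-0.002  0.004 -0.006] turn [-0.005 -0.004 -0.001] q [-0.53  0.22  1.9  -0.    1.03 -0.67]
```

```bash
python3 -m jog '[[[0,0.003,0],[0,0,0]],[[0,0.003,0],[0,0,0]],[[0,0.003,0],[0,0,0]],[[0,0.003,0],[0,0,0]],[[0,0.003,0],[0,0,0]],[[0,0.003,0],[0,0,0]],[[0,0.003,0],[0,0,0]],[[0,0.003,0],[0,0,0]],[[0,0.003,0],[0,0,0]],[[0,0.003,0],[0,0,0]],[[0,0.003,0],[0,0,0]],[[0,0.003,0],[0,0,0]]]' 0
python3 -m jog '[[[0,0,-0.02],[0,0,0]],[[0,0,-0.06],[0,0,0]],[[0,0,-0.12],[0,0,0]],[[0,0,-0.2],[0,0,0]],[[0,0,-0.28],[0,0,0]],[[0,0,-0.36],[0,0,0]],[[0,0,-0.44],[0,0,0]],[[0,0,-0.52],[0,0,0]],[[0,0,-0.58],[0,0,0]],[[0,0,-0.62],[0,0,0]],[[0,0,-0.64],[0,0,0]],[[0,0,-0.64],[0,0,0]]]'
python3 -c "
from h import *
delta([.565,-.12,.19],np.radians(-37))
c=vision.calibration('wrist');im=vision.snapshot('wrist')
cv2.imwrite('pics/w2.png',im)"
```

```text
t: 3.57
position: [0.5476, -0.2588, 0.0383]
tool_rot: [2.056, 2.371, 0.0]
force: [-0.5, -1.7, 6.1]
grip_width: 0.671
grip_force: 65.0
t: 4.57
position: [0.5467, -0.258, 0.1976]
tool_rot: [2.057, 2.372, 0.001]
force: [0.7, 0.3, -1.5]
grip_width: 0.672
grip_force: 64.6
pos [ 0.5467 -0.258   0.1976] shift [0.536 0.15  0.03 ] turn [2.000e-03 1.000e-03 1.003e+00] q [-0.53  0.05  1.79  0.    1.3  -0.67]
```

View pics/w2.png

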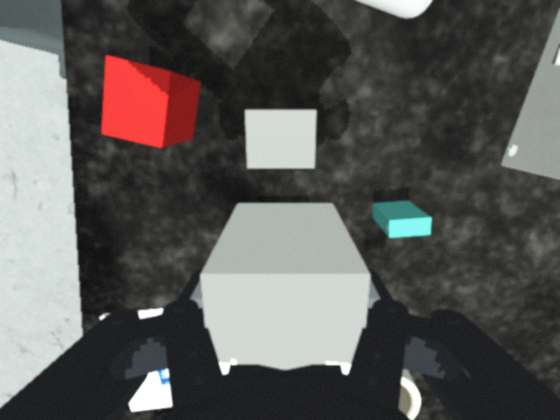

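Gripped and upright, and the neighbours are undisturbed. Next I transfer it to the pan, turning on the way.

```bash
python3 -m jog '[[[0.04,0.01,0],[0,0,0.07]],[[0.08,0.025,0],[0,0,0.15]],[[0.13,0.04,0],[0,0,0.24]],[[0.18,0.05,0],[0,0,0.34]],[[0.24,0.07,0],[0,0,0.44]],[[0.3,0.085,0],[0,0,0.55]],[[0.36,0.1,0],[0,0,0.66]],[[0.41,0.115,0],[0,0,0.76]],[[0.46,0.13,0],[0,0,0.86]],[[0.5,0.14,0],[0,0,0.94]],[[0.53,0.15,0],[0,0,0.99]],[[0.535,0.15,0],[0,0,1]]]'
python3 -c "
from h import *
delta([.5813,.0159,.18],np.radians(-82))"
```

```text
t: 5.62
position: [0.5638, -0.1187, 0.1943]
tool_rot: [-2.807, -1.404, 0.003]
force: [0.3, -0.0, -0.4]
grip_width: 0.674
grip_force: 64.5
pos [ 0.5638 -0.1187  0.1943] shift [ 0.473 -0.267  0.058] turn [-0.004  0.003  1.003] q [-0.3  -0.01  1.85  0.    1.3   0.34]
```

```bash
python3 -m jog '[[[0.03,-0.02,0],[0,0,0.07]],[[0.07,-0.04,0],[0,0,0.15]],[[0.11,-0.06,0],[0,0,0.24]],[[0.16,-0.09,0],[0,0,0.34]],[[0.21,-0.12,0.01],[0,0,0.44]],[[0.26,-0.15,0.02],[0,0,0.55]],[[0.31,-0.175,0.03],[0,0,0.66]],[[0.36,-0.2,0.04],[0,0,0.76]],[[0.41,-0.23,0.05],[0,0,0.86]],[[0.45,-0.25,0.06],[0,0,0.94]],[[0.47,-0.26,0.06],[0,0,0.99]],[[0.473,-0.267,0.06],[0,0,1]]]'
python3 -m jog '[[[0,0,0.04],[0,0,0]],[[0,0,0.1],[0,0,0]],[[0,0,0.17],[0,0,0]],[[0,0,0.23],[0,0,0]],[[0,0,0.28],[0,0,0]],[[0,0,0.32],[0,0,0]],[[0,0,0.34],[0,0,0]],[[0,0,0.34],[0,0,0]],[[0,0,0.34],[0,0,0]],[[0,0,0.34],[0,0,0]]]'
python3 -c "
from h import *
delta([.5813,.0159,.083],np.radians(-82))"
```

```text
t: 6.62
position: [0.5815, 0.015, 0.1797]
tool_rot: [-3.133, -0.223, 0.004]
force: [-0.5, -0.7, -1.0]
grip_width: 0.672
grip_force: 64.5
t: 7.45
position: [0.5829, 0.0143, 0.0974]
tool_rot: [3.133, 0.222, 0.003]
force: [0.3, -0.3, -1.3]
grip_width: 0.674
grip_force: 64.5
pos [0.5829 0.0143 0.0974] shift [-0.006 -0.007  0.057] turn [ 0.001 -0.002  0.003] q [-0.07  0.1   1.92 -0.    1.13  1.36]
```

```bash
python3 -m jog '[[[0,0,0.012],[0,0,0]],[[0,0,0.024],[0,0,0]],[[0,0,0.034],[0,0,0]],[[0,0,0.04],[0,0,0]],[[0,0,0.044],[0,0,0]],[[0,0,0.044],[0,0,0]],[[0,0,0.044],[0,0,0]]]'
python3 -m jog '[[[0,0,0.003],[0,0,0]],[[0,0,0.006],[0,0,0]],[[0,0,0.006],[0,0,0]],[[0,0,0.006],[0,0,0]]]'
python3 -m jog '[[[0,0,0.003],[0,0,0]],[[0,0,0.006],[0,0,0]],[[0,0,0.006],[0,0,0]],[[0,0,0.006],[0,0,0]]]'
```

```text
t: 8.03
position: [0.5821, 0.0144, 0.0852]
tool_rot: [-3.134, -0.222, 0.0]
force: [0.1, -0.1, -1.5]
grip_width: 0.673
grip_force: 64.5
t: 8.37
position: [0.5822, 0.0144, 0.0839]
tool_rot: [-3.134, -0.222, -0.0]
force: [-0.8, -0.6, -2.0]
grip_width: 0.674
grip_force: 64.8
t: 8.7
position: [0.5823, 0.0144, 0.0838]
tool_rot: [3.134, 0.222, -0.0]
force: [-2.9, 0.8, 5.6]
grip_width: 0.671
grip_force: 65.5
```

Contact with the pan (5.6 N up). Releasing.

```bash
python3 -m jog '[[[0,0,0],[0,0,0]],[[0,0,0],[0,0,0]],[[0,0,0],[0,0,0]],[[0,0,0],[0,0,0]],[[0,0,0],[0,0,0]],[[0,0,0],[0,0,0]],[[0,0,0],[0,0,0]],[[0,0,0],[0,0,0]],[[0,0,0],[0,0,0]],[[0,0,0],[0,0,0]]]' 1
python3 -m jog '[[[0,0,-0.03],[0,0,0]],[[0,0,-0.08],[0,0,0]],[[0,0,-0.16],[0,0,0]],[[0,0,-0.26],[0,0,0]],[[0,0,-0.36],[0,0,0]],[[0,0,-0.46],[0,0,0]],[[0,0,-0.54],[0,0,0]],[[0,0,-0.6],[0,0,0]],[[0,0,-0.64],[0,0,0]],[[0,0,-0.64],[0,0,0]]]'
python3 -c "
from h import *
delta([.5821,.0144,.24],np.radians(8))
c=vision.calibration('wrist');print(np.round(c['pose'],3).tolist())
a=vision.snapshot('wrist');b=vision.snapshot('scene')
cv2.imwrite('pics/w3s.png',np.hstack([cv2.resize(a,(520,390)),cv2.resize(b[180:300,200:290],(280,373)).__array__() if 0 else cv2.resize(cv2.copyMakeBorder(b[170:300,220:310],0,0,0,0,0),(270,390))]))"
```

```text
t: 9.53
position: [0.5822, 0.0144, 0.0823]
tool_rot: [-3.134, -0.222, -0.0]
force: [0.0, 0.7, 0.1]
grip_width: 1.003
grip_force: 0.0
t: 10.37
position: [0.5837, 0.0143, 0.2467]
tool_rot: [3.133, 0.222, 0.01]
force: [0.7, -0.3, 0.1]
grip_width: 1.002
grip_force: 0.0
pos [0.5837 0.0143 0.2467] shift [-0.006 -0.001  0.027] turn [ 0.008 -0.005 -1.997] q [-0.07 -0.03  1.79  0.    1.38  1.36]
[[0.14, -0.947, -0.29, 0.658], [-0.99, -0.134, -0.043, 0.025], [0.001, 0.293, -0.956, 0.389], [0.0, 0.0, 0.0, 1.0]]
```

View pics/w3s.png

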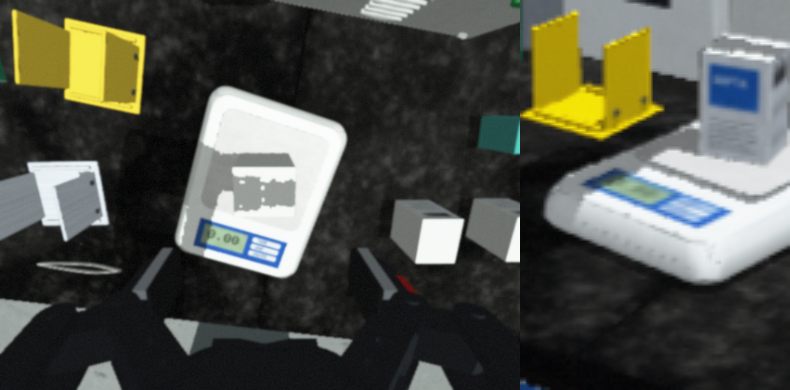

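The carton stands upright on the pan, released. Next I turn 90° above it and descend on the wide faces.

```bash
python3 -m jog '[[[0,0,0],[0,0,-0.1]],[[0,0,0],[0,0,-0.22]],[[0,0,0],[0,0,-0.36]],[[0,0,0],[0,0,-0.5]],[[0,0,0],[0,0,-0.65]],[[0,0,0],[0,0,-0.8]],[[0,0,0],[0,0,-0.92]],[[0,0,0],[0,0,-1]],[[0,0,0],[0,0,-1]]]'
python3 -m jog '[[[0,0,0],[0,0,-0.1]],[[0,0,0],[0,0,-0.22]],[[0,0,0],[0,0,-0.36]],[[0,0,0],[0,0,-0.5]],[[0,0,0],[0,0,-0.65]],[[0,0,0],[0,0,-0.8]],[[0,0,0],[0,0,-0.92]],[[0,0,0],[0,0,-1]],[[0,0,0],[0,0,-1]],[[0,0,0],[0,0,-1]],[[0,0,0],[0,0,-1]]]'
python3 -c "
from h import *
delta([.5822,.0144,.091],np.radians(8))
c=vision.calibration('wrist');print(np.round(c['pose'],3).tolist())
a=vision.snapshot('wrist');cv2.imwrite('pics/w4.png',a)"
```

```text
t: 11.22
position: [0.5813, 0.0145, 0.2402]
tool_rot: [-2.808, -1.405, 0.005]
force: [-0.2, 0.3, 0.0]
grip_width: 0.999
grip_force: 0.0
t: 12.13
position: [0.5818, 0.0144, 0.2416]
tool_rot: [-2.061, -2.37, 0.001]
force: [0.6, 0.2, -0.7]
grip_width: 0.997
grip_force: 0.0
pos [0.5818 0.0144 0.2416] shift [-0.     0.002  0.602] turn [-0.002 -0.    -0.   ] q [-0.07 -0.03  1.79  0.    1.38 -0.21]
[[0.99, 0.132, 0.04, 0.571], [0.138, -0.945, -0.297, 0.09], [-0.001, 0.3, -0.954, 0.384], [0.0, 0.0, 0.0, 1.0]]
```

View pics/w4.png

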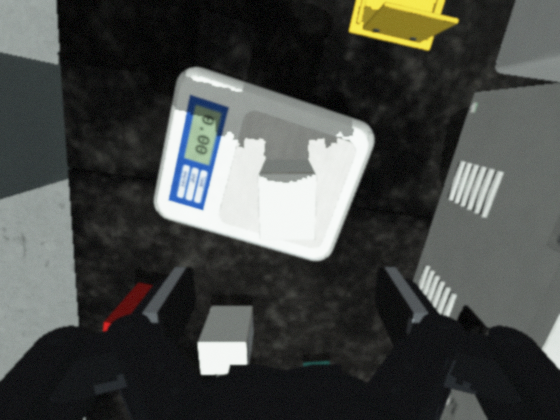

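The carton's top shows at columns ~260–316, rows ~174–238, between the fingers. I'll check that and descend.

```bash
python3 -c "
from h import *
c=vision.calibration('wrist')
p=unproj(c,[(260,175),(317,175),(316,238),(260,238)],.133);print(p.round(4).tolist(),p.mean(0))"
python3 -m jog '[[[0,0,0.06],[0,0,0]],[[0,0,0.13],[0,0,0]],[[0,0,0.21],[0,0,0]],[[0,0,0.29],[0,0,0]],[[0,0,0.36],[0,0,0]],[[0,0,0.38],[0,0,0]],[[0,0,0.38],[0,0,0]]]'
```

```text
[[0.5576, 0.0393, 0.133], [0.6036, 0.0457, 0.133], [0.6122, -0.0089, 0.133], [0.564, -0.0157, 0.133]] [0.58436464 0.01509157 0.133     ]
t: 12.77
position: [0.5808, 0.0145, 0.1452]
tool_rot: [-2.057, -2.37, 0.004]
force: [0.4, -1.3, 0.8]
grip_width: 0.999
grip_force: 0.0
```

```bash
python3 -m jog '[[[0,0.01,0.03],[0,0,0]],[[0,0.01,0.07],[0,0,0]],[[0,0.01,0.12],[0,0,0]],[[0,0.01,0.16],[0,0,0]],[[0,0.01,0.19],[0,0,0]],[[0,0.01,0.21],[0,0,0]],[[0,0.01,0.21],[0,0,0]]]'
python3 -m jog '[[[0,0,0],[0,0,0]],[[0,0,0],[0,0,0]],[[0,0,0],[0,0,0]],[[0,0,0],[0,0,0]],[[0,0,0],[0,0,0]],[[0,0,0],[0,0,0]],[[0,0,0],[0,0,0]],[[0,0,0],[0,0,0]],[[0,0,0],[0,0,0]],[[0,0,0],[0,0,0]],[[0,0,0],[0,0,0]],[[0,0,0],[0,0,0]]]' 0
python3 -m jog '[[[0,0,-0.02],[0,0,0]],[[0,0,-0.06],[0,0,0]],[[0,0,-0.12],[0,0,0]],[[0,0,-0.2],[0,0,0]],[[0,0,-0.28],[0,0,0]],[[0,0,-0.36],[0,0,0]],[[0,0,-0.44],[0,0,0]],[[0,0,-0.52],[0,0,0]],[[0,0,-0.57],[0,0,0]],[[0,0,-0.6],[0,0,0]],[[0,0,-0.6],[0,0,0]]]'
python3 -c "
from h import *
delta([.52,.19,.24],np.radians(8))"
```

```text
t: 13.35
position: [0.5835, 0.0148, 0.0929]
tool_rot: [-2.057, -2.371, 0.003]
force: [0.1, -0.0, -0.6]
grip_width: 1.001
grip_force: 0.0
t: 14.35
position: [0.5852, 0.0147, 0.0958]
tool_rot: [2.058, 2.372, 0.001]
force: [-1.0, -0.1, 5.2]
grip_width: 0.553
grip_force: 62.1
t: 15.27
position: [0.5854, 0.0147, 0.2469]
tool_rot: [2.057, 2.371, 0.003]
force: [-0.6, 0.2, -2.0]
grip_width: 0.554
grip_force: 61.6
pos [0.5854 0.0147 0.2469] shift [ 0.731 -0.16   0.027] turn [0.004 0.001 0.003] q [-0.07 -0.03  1.78  0.    1.38 -0.21]
```

```bash
python3 -m jog '[[[0.04,-0.01,0],[0,0,0]],[[0.1,-0.02,0],[0,0,0]],[[0.17,-0.04,0],[0,0,0]],[[0.25,-0.055,0],[0,0,0]],[[0.33,-0.07,0],[0,0,0]],[[0.41,-0.09,0],[0,0,0]],[[0.49,-0.11,0],[0,0,0]],[[0.56,-0.125,0],[0,0,0]],[[0.62,-0.14,0],[0,0,0]],[[0.66,-0.15,0],[0,0,0]],[[0.68,-0.16,0],[0,0,0]],[[0.68,-0.16,0],[0,0,0]]]'
python3 -c "
from h import *
delta([.5046,.2762,.24],np.radians(8))
import pickle
c=vision.calibration('wrist');pickle.dump(c,open('c5.pkl','wb'))
a=vision.snapshot('wrist');cv2.imwrite('pics/w5.png',a)"
```

```text
t: 16.27
position: [0.5199, 0.1785, 0.2439]
tool_rot: [-2.056, -2.374, 0.002]
force: [0.3, -0.2, -0.8]
grip_width: 0.557
grip_force: 61.6
pos [0.5199 0.1785 0.2439] shift [ 0.395 -0.005  0.016] turn [-0.002 -0.     0.005] q [ 0.23 -0.11  1.86  0.    1.39  0.09]
```

View pics/w5.png

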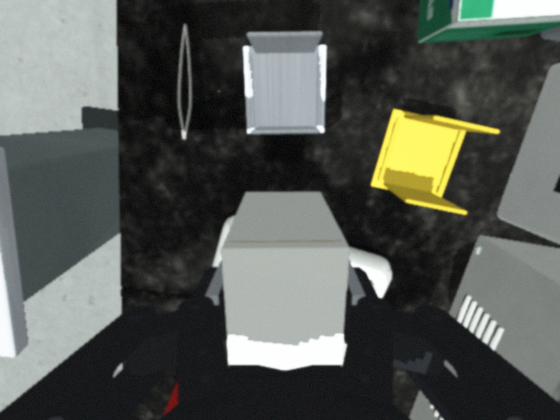

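The holder shows at columns ~245–327, rows ~31–134, well aligned with the tool. The held carton is upright. One enlarged crop for the edges.

```bash
python3 -c "
import cv2
a=cv2.imread('pics/w5.png')[20:145,235:340]
c=cv2.resize(a,None,fx=4.8,fy=4.8,interpolation=2)
for i in range(0,105,10): cv2.putText(c,str(235+i),(int(i*4.8),8),0,.3,(0,255,255),1);cv2.line(c,(int(i*4.8),10),(int(i*4.8),16),(0,255,255),1)
for i in range(0,125,10): cv2.putText(c,str(20+i),(0,int(i*4.8)),0,.3,(0,255,255),1);cv2.line(c,(20,int(i*4.8)),(26,int(i*4.8)),(0,255,255),1)
cv2.imwrite('pics/w5c.png',c)"
```

```text
(no output)
```

View pics/w5c.png

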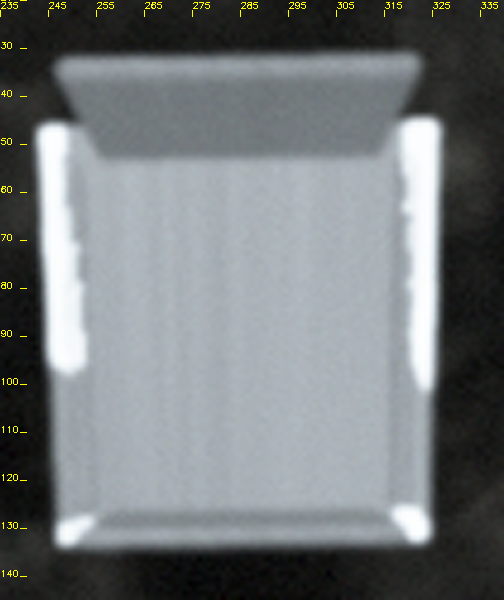

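```bash
python3 -c "
from h import *
import pickle
c=pickle.load(open('c5.pkl','rb'))
f=lambda l:[((x+.5)/4.8-.5+235,(y+.5)/4.8-.5+20) for x,y in l]
for n,l,z in(('far base',[(98,157),(376,157)],.004),('far top in',[(70,77),(410,77)],.084),('far top out',[(55,57),(421,57)],.084),('near top out',[(57,546),(430,546)],.084),('near top in',[(80,528),(410,528)],.084),('near base in',[(98,511),(388,511)],.004),('lip in',[(94,420),(388,420)],.004),('lip out',[(52,420),(434,420)],.01)):
  p=unproj(c,f(l),z)[:,:2];d=p[1]-p[0];print(n,p.round(4).tolist(),p.mean(0).round(4),np.linalg.norm(d).round(4),np.degrees(np.arctan2(d[1],d[0])).round(1))
"
```

```text
far base [[0.4665, 0.3126], [0.5301, 0.3218]] [0.4983 0.3172] 0.0642 8.2
far top in [[0.4689, 0.3126], [0.5295, 0.3213]] [0.4992 0.3169] 0.0612 8.2
far top out [[0.4659, 0.3154], [0.5309, 0.3247]] [0.4984 0.32  ] 0.0656 8.2
near top out [[0.4753, 0.2306], [0.5478, 0.241]] [0.5116 0.2358] 0.0733 8.2
near top in [[0.4794, 0.2346], [0.5433, 0.2438]] [0.5114 0.2392] 0.0646 8.2
near base in [[0.4755, 0.2342], [0.5463, 0.2444]] [0.5109 0.2393] 0.0716 8.2
lip in [[0.4721, 0.2552], [0.5427, 0.2654]] [0.5074 0.2603] 0.0713 8.2
lip out [[0.4628, 0.2538], [0.553, 0.2667]] [0.5079 0.2603] 0.0912 8.2
```

```bash
python3 -m jog '[[[0.03,-0.002,0],[0,0,0]],[[0.07,-0.004,0],[0,0,0]],[[0.12,-0.005,0],[0,0,0]],[[0.18,-0.005,0],[0,0,0]],[[0.24,-0.005,0],[0,0,0]],[[0.3,-0.005,0],[0,0,0]],[[0.35,-0.005,0],[0,0,0]],[[0.385,-0.005,0],[0,0,0]],[[0.4,-0.005,0],[0,0,-0.005]],[[0.4,-0.005,0],[0,0,-0.005]],[[0.4,-0.005,0],[0,0,-0.005]]]'
python3 -c "
from h import *
delta([.5046,.278,.0537],np.radians(8.5))"
```

```text
t: 17.23
position: [0.5057, 0.2762, 0.2447]
tool_rot: [2.054, 2.377, -0.001]
force: [0.3, -0.6, -1.0]
grip_width: 0.554
grip_force: 61.6
pos [0.5057 0.2762 0.2447] shift [ 0.008 -0.003  0.764] turn [-0.     0.001 -0.003] q [ 0.41 -0.05  1.8  -0.    1.39  0.26]
```

```bash
python3 -m jog '[[[0.004,-0.003,0.03],[0,0,0]],[[0.008,-0.003,0.09],[0,0,0]],[[0.008,-0.003,0.17],[0,0,0]],[[0.008,-0.003,0.25],[0,0,0]],[[0.008,-0.003,0.33],[0,0,0]],[[0.008,-0.003,0.39],[0,0,0]],[[0.008,-0.003,0.42],[0,0,0]],[[0.008,-0.003,0.42],[0,0,0]],[[0.008,-0.003,0.42],[0,0,0]]]'
python3 -c "
from h import *
delta([.5046,.278,.0537],np.radians(8.5))"
python3 -m jog '[[[0,0,0.03],[0,0,0]],[[0,0,0.07],[0,0,0]],[[0,0,0.11],[0,0,0]],[[0,0,0.15],[0,0,0]],[[0,0,0.19],[0,0,0]],[[0,0,0.23],[0,0,0]],[[0,0,0.26],[0,0,0]],[[0,0,0.28],[0,0,0]],[[0,0,0.28],[0,0,0]],[[0,0,0.28],[0,0,0]]]'
python3 -c "
from h import *
delta([.5046,.278,.0537],np.radians(8.5))"
```

```text
t: 17.98
position: [0.5047, 0.2778, 0.1397]
tool_rot: [-2.055, -2.376, 0.001]
force: [0.4, -0.6, -1.0]
grip_width: 0.558
grip_force: 61.6
pos [0.5047 0.2778 0.1397] shift [ 0.001 -0.     0.344] turn [-0.     0.    -0.004] q [ 0.41  0.04  1.9  -0.    1.2   0.27]
t: 18.82
position: [0.5046, 0.2781, 0.0695]
tool_rot: [-2.054, -2.377, 0.001]
force: [-1.0, -0.4, -0.9]
grip_width: 0.552
grip_force: 61.6
pos [0.5046 0.2781 0.0695] shift [-0.     0.     0.063] turn [-0.001  0.    -0.004] q [0.41 0.12 1.94 0.   1.08 0.26]
```

```bash
python3 -m jog '[[[0,0,0.012],[0,0,0]],[[0,0,0.026],[0,0,0]],[[0,0,0.038],[0,0,0]],[[0,0,0.046],[0,0,0]],[[0,0,0.05],[0,0,0]],[[0,0,0.05],[0,0,0]],[[0,0,0.05],[0,0,0]]]'
python3 -m jog '[[[0,0,0.003],[0,0,0]],[[0,0,0.006],[0,0,0]],[[0,0,0.006],[0,0,0]],[[0,0,0.006],[0,0,0]]]'
python3 -m jog '[[[0,0,0.003],[0,0,0]],[[0,0,0.006],[0,0,0]],[[0,0,0.006],[0,0,0]],[[0,0,0.006],[0,0,0]]]'
```

```text
t: 19.4
position: [0.5046, 0.2781, 0.0573]
tool_rot: [-2.054, -2.377, 0.0]
force: [-0.1, -0.1, -1.7]
grip_width: 0.555
grip_force: 61.6
t: 19.73
position: [0.5046, 0.2781, 0.0558]
tool_rot: [-2.054, -2.377, 0.0]
force: [-0.4, 0.3, -1.9]
grip_width: 0.55
grip_force: 61.6
t: 20.07
position: [0.5047, 0.2781, 0.0543]
tool_rot: [2.054, 2.377, 0.0]
force: [-0.1, 0.6, -1.8]
grip_width: 0.555
grip_force: 61.6
```

```bash
python3 -m jog '[[[0,0,0.003],[0,0,0]],[[0,0,0.006],[0,0,0]],[[0,0,0.006],[0,0,0]],[[0,0,0.006],[0,0,0]]]'
```

```text
t: 20.4
position: [0.5048, 0.2782, 0.0543]
tool_rot: [-2.054, -2.377, 0.001]
force: [-4.8, -2.3, 8.0]
grip_width: 0.555
grip_force: 62.6
```

Floor contact at the expected height. Release and retreat.

```bash
python3 -m jog '[[[0,0,0],[0,0,0]],[[0,0,0],[0,0,0]],[[0,0,0],[0,0,0]],[[0,0,0],[0,0,0]],[[0,0,0],[0,0,0]],[[0,0,0],[0,0,0]],[[0,0,0],[0,0,0]],[[0,0,0],[0,0,0]],[[0,0,0],[0,0,0]],[[0,0,0],[0,0,0]]]' 1
python3 -m jog '[[[0,0,-0.03],[0,0,0]],[[0,0,-0.08],[0,0,0]],[[0,0,-0.16],[0,0,0]],[[0,0,-0.26],[0,0,0]],[[0,0,-0.36],[0,0,0]],[[0,0,-0.46],[0,0,0]],[[0,0,-0.56],[0,0,0]],[[0,0,-0.64],[0,0,0]],[[0,0,-0.7],[0,0,0]],[[0,0,-0.72],[0,0,0]],[[0,0,-0.72],[0,0,0]],[[0,0,-0.72],[0,0,0]]]'
python3 -c "
from h import *
import pickle
c=vision.calibration('wrist');pickle.dump(c,open('c6.pkl','wb'))
a=vision.snapshot('wrist');t=vision.snapshot('top');s=vision.snapshot('scene')
o=np.zeros((420,790,3),np.uint8);o[:,:420]=a[:,80:500];o[:200,420:]=cv2.resize(t[195:275,130:278],(370,200),interpolation=2);o[200:,420:]=cv2.resize(t[190:245,335:425],(370,220),interpolation=2)
cv2.imwrite('pics/w6.png',o)"
```

```text
t: 21.23
position: [0.5046, 0.2781, 0.0528]
tool_rot: [-2.054, -2.377, 0.0]
force: [-0.3, -0.6, 1.6]
grip_width: 0.998
grip_force: 0.0
t: 22.23
position: [0.5045, 0.278, 0.2329]
tool_rot: [2.054, 2.377, 0.0]
force: [0.8, -0.4, -0.5]
grip_width: 1.0
grip_force: 0.0
```

View pics/w6.png

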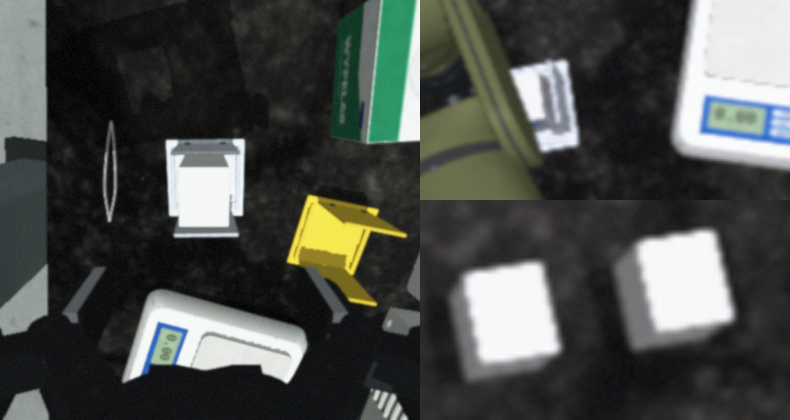

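The carton stands upright between the holder's walls, and both neighbours stand where they were. A quick check of the numbers, then I hand in.

```bash
python3 -c "
from h import *
import pickle
c=pickle.load(open('c6.pkl','rb'))
p=unproj(c,[(259,166),(308,166),(309,227),(260,227)],.091);print(p.mean(0).round(4))
from cell import manip
if np.linalg.norm(p.mean(0)[:2]-[.5046,.278])<.009: print(manip.finish_job())"
```

```text
[0.5035 0.2781 0.091 ]
the job is handed in; nothing more can be done
None
```

The carton was stood on the balance pan and released, then regripped by its wide faces and set upright in the bare-metal holder, about 1 mm off centre by the last camera check. Both neighbours looked undisturbed, and the job is handed in at about 22 s; no verdict was shown.

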